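# Stack the classroom puzzle bins on their ledges

### The job

Two equal long stack-nest bins and a shorter one stand on the classroom table. Pick up the empty long bin, turn it half a turn so that its pull tab is at the opposite end from the tab of the long bin with the wooden puzzle pieces in it, and set it squarely on top of that bin so that it rests on the ledges and does not sink in; never let it drop inside onto the pieces. Leave the loaded bin and the short bin standing where they are, and let go.

Things in the scene. Friction and masses are not known exactly. Their poses are not given: they have to be found in the camera images.
- empty_bin_mid (a point): Empty stack-nest bin to be moved: pale grey-teal plastic, 160 (x, without tab) x 62 (y) x 62 mm high, 0.13 to 0.22 kg, open above, x roughly across the robot's front. Point: its centre, 31 mm above its underside; z up, +x to the tab end. Grip it across the 62 mm width at mid-length, on the vertical-sided upper band (from 1 mm below to 31 mm above this point); the tub below is narrower, 40 mm.
- empty_bin_tab (a point): Middle of the empty bin's pull tab, a flat tongue 30 mm wide and 4 mm thick standing 13 mm out from its +x end just below the rim; 87 mm along +x from the bin's centre and 27 mm above it. Each bin has such a tab, at one end only. Axes as the bin's.
- loaded_bin_mid (a point): Equal bin with two flat wooden pieces (8 mm) in it, 0.35 kg. Point: its centre, 31 mm up; +x to its tab. In its mouth, 3 mm below the rim: an end ledge 25 mm deep at the tab end, a 12 mm cross bar 30 mm from the centre towards the plain end. Tabs together, the other bin sinks past them, to 35 mm centre over centre; tabs opposite, it sits on them, 59 mm over this centre, straight above. Play 7 mm either way.
- short_bin_mid (a point): Bystander: a shorter bin of the same make, empty, 115 (x, without tab) x 62 (y) x 62 mm high. Not to be used or moved. Point: its centre, 31 mm above its underside; z up, +x to its tab.
Mind the look-alikes: they are no part of the job. Leave any yellow look-alike of the part that bears empty_bin_mid alone.

How it is judged:
At the end, for the whole second after the job is handed in: The empty bin stands on the loaded bin, tabs at opposite ends: centres within 12 mm horizontally, the upper 53 to 67 mm above the lower (not nested), long axes parallel within 0.19 rad, both level within 0.1 rad, the loaded bin still standing on the table within 30 mm of its start; robot clear (horizontal distance between empty_bin_mid and loaded_bin_mid below 0.012 m and z of empty_bin_mid in the frame of loaded_bin_mid between 0.053 and 0.067 m and x of empty_bin_tab in the frame of loaded_bin_mid below -0.06 m and angle between the x axis of empty_bin_mid and the x axis of loaded_bin_mid, either way round below 0.19 rad and angle between each of empty_bin_mid, loaded_bin_mid's own z axis and vertical below 0.1 rad and height (world z) of loaded_bin_mid below 0.04 m and distance of loaded_bin_mid from where it was at the start of the episode below 0.03 m); the robot touches nothing.
It fails at once if the empty bin drops inside the loaded bin, onto the pieces (horizontal distance between empty_bin_mid and loaded_bin_mid below 0.03 m and z of empty_bin_mid in the frame of loaded_bin_mid below 0.044 m).
It fails at once if the short bin is moved by more than 30 mm (distance of short_bin_mid from where it was at the start of the episode above 0.03 m).
It also fails if it takes over 45 s, if anything falls off the work surface, if the arm or the gripper's body presses on something with over 40 N, if the wrist force passes 120 N, or if a joint passes its speed limit or range.

### The arm

A 6-joint arm with a two-finger parallel gripper is mounted at the origin on the work surface. World frame = base frame: x ahead of the robot, y to its left, z up, the work surface at z = 0. Lengths are in m, angles in rad, forces in N, time in s.
With the tool pointing down it reaches from about 0.325 to 0.9 m from the base axis. Payload 6.1 kg.
Tool frame: the origin (TCP) lies midway between the tips of the shut fingers; the grasp point (between the pads) lies 19 mm behind it; y points along the fingers, x is the direction in which the jaws open and shut, and the axes are right-handed (so a half turn about y gives the same grasp; the last joint's range is limited). The gripper opens to 85 mm and grips with 20 to 120 N. Pads are 22 mm wide; open, the fingers measure 114 mm over their backs; the gripper's body (76 mm by 85 mm) begins 54 mm behind the grasp point. The pads swing forward as they close: fully open they stand 13 mm farther back than shut.
Start: joints at [0.981, 0.22, 1.526, -0, 1.395, -0.126], TCP at [0.28, 0.559, 0.231] pointing down, gripper open.
Joint ranges: [-2.98, 2.98], [-0.91, 2.08], [0.09, 2.57], [-1.24, 4.39], [0.2, 2.65], [-2.68, 2.68]. Speed limits (rad/s): [2.57, 2.57, 3.01, 3.14, 3.14, 3.14].

### API

Orientations are given as a unit quaternion [w, x, y, z].
In Python, from workcell import sense, camera, workorder, outline_of, tip_of gives the robot as it stands. The module is installed in compiled form; this text tells all that it offers.
- The arm moves only by the tool send_rows, never from a script. Its argument "increments" is a list of rows, each a list of 3 entries, a list of its own where there are three numbers: the shift along the tool's x, y, z in m, then the turn, a rotation vector about the tool's x, y, z in degrees, then the opening, from 0 (shut) to 1 (fully open). A call has 1 to 20 rows; each row is the pose to reach, as a shift and turn from the pose commanded when the call began, along the tool's axes at that moment; what a row does not reach only later rows make up. A row lasts 1/12 s, in which the tool goes at most 41.7 mm and 7.16 degrees, less where a joint would pass 70% of its speed; a pose out of reach is approached as far as the arm can. A call with a gripper value outside its range is refused whole. The fingers move at their own pace and stop on an object; the grip force is fixed at half the most. Time passes only in rows, so rows that repeat a pose let the fingers close. It gives the time, the measured TCP pose, the force and the opening at its end, in the units of the state.
- sense(): the state, without advancing time (a new reading comes with each control period).
- camera(name): name is "scene" or "top" or "wrist"; returns a dict with "color" (480x640x3 uint8, red, green, blue), "depth" (480x640 float32, m along the optical axis (not along the pixel's ray), 0 where there is no reading), "fx", "fy", "cx", "cy" (pixels), "world_from_camera" (4x4, takes a point from camera to world coordinates); the wrist camera has in their place "mount" (4x4, takes a point from camera to tool coordinates, whose origin is the TCP and whose axes are the tool frame's). Camera axes: x right, y up, looking along -z (the intrinsics and any distortion apply to the point x, -y, -z); pixel columns grow to the right and rows downward; lengths in m; the calibration is good to about 2 mm. A picture is of the moment at which its call begins: read the wrist's pose just before it.
- workorder.job_done(): hands the job in, once; it reports no verdict.
Trained networks look in the newest picture that a camera, given by its name, has taken for a name from the list of things; names that differ only in an ending like _2 or _b are one class to them, and where a whole thing is asked for, a point or a joint stands for the part that bears it (a point fixed in the world has none). Each returns a list of dicts, best first, with "score" (0 to 1); they miss things now and then, are a little off and sometimes report something else, mostly with a low value. They report only what shows in the picture. A call takes as long as a camera call. They do not tell look-alikes from the thing itself.
- outline_of(camera, label): "pixels" (480x640 bool, what is visible of it) and "extent" ([centre column, centre row, width, height] in pixels, round what is visible of it).
- tip_of(camera, label): "point" ([column, row] in pixels: a listed point, or the origin of a listed thing).
The state is a dict: "clock": time; "joint_positions": joint angles; "qd": joint speeds; "effort": joint torques, N m; "eef_pos": TCP position; "tool_rot": TCP orientation; "ft_force": force on the tool from outside, world axes, zero at the start; "ft_torque": the same for the moment, N m; "grip_width": opening from 0.0 (shut) to 1.0 (fully open).
Only numpy, scipy, OpenCV 4.12 (cv2) and the standard library are available. Lean on these libraries where they do the work, as an engineer would, in place of code of your own. Each camera call takes 0.05 s, during which the arm holds its last target.

## Working session

There is one attempt and no reset: what is moved stays moved. The work goes in short steps, Python scripts to look and compute and a tool call to move; the robot and the scene stay as the last step left them, time stands still between calls to the robot, and variables do not carry over. Pictures are saved under pics/ and viewed, and the job is handed in when it is done.

Besides the shell and the picture viewer there is one more tool, called after "Call:" as name([rows], argument=value, ...), one row to a line, values as JSON. send_rows: Moves the arm, as the interface text tells. Its arguments: {"type":"object","properties":{"increments":{"type":"array"}},"required":["increments"]}

```bash
mkdir -p pics
cat > h.py <<'E'
import numpy as np,cv2
from workcell import sense,camera,workorder,outline_of,tip_of
def save(n,im): cv2.imwrite('pics/'+n+'.png',cv2.cvtColor(im,cv2.COLOR_RGB2BGR))
def world(c,u,v,d,T=None):
    T=c['world_from_camera'] if T is None else T
    u=np.asarray(u,float);v=np.asarray(v,float);d=np.asarray(d,float)
    p=np.stack([(u-c['cx'])/c['fx']*d,-(v-c['cy'])/c['fy']*d,-d,np.ones_like(d)],-1)
    return (p@np.asarray(T).T)[...,:3]
E
python3 - <<'E'
from h import *
s=sense();print(s)
for n in('scene','top'):
    c=camera(n);save(n+'0',c['color']);np.savez(n+'0.npz',**{k:v for k,v in c.items()})
    print(n,c.keys())
    for l in('empty_bin_mid','empty_bin_tab','loaded_bin_mid','short_bin_mid'):
        for r in tip_of(n,l):
            u,v=r['point'];d=c['depth'][int(v),int(u)];print(l,'tip',r['score'],u,v,world(c,u,v,d))
        for r in outline_of(n,l): print(l,'out',r['score'],r['extent'])
E
```

```text
{'clock': 0.0, 'joint_positions': array([ 9.80884639e-01,  2.21247268e-01,  1.52760053e+00, -1.35371704e-05,
        1.39467919e+00, -1.26092170e-01]), 'qd': array([ 0.00038047, -0.00010558,  0.00033515, -0.00021023, -0.00174497,
       -0.00107772]), 'effort': array([-2.35655330e-03, -4.96924281e+01, -3.89381754e+01, -4.54966103e-04,
        1.16382481e-02, -5.41933559e-06]), 'eef_pos': array([0.27927411, 0.55846916, 0.23019173]), 'tool_rot': array([-0.60124442,  0.60181994,  0.37107645, -0.3723173 ]), 'ft_force': array([-0.97690677,  0.43403806,  0.55587778]), 'ft_torque': array([-0.01549626, -0.00455041, -0.02025446]), 'grip_width': 1.0006994423019862}
scene dict_keys(['color', 'depth', 'fx', 'fy', 'cx', 'cy', 'world_from_camera'])
empty_bin_mid tip 0.78 222.2 273.1 [ 0.62619297 -0.02548971  0.0276804 ]
empty_bin_mid tip 0.67 328.7 182.5 [ 0.29335385 -0.17130461  0.05981427]
empty_bin_mid tip 0.66 233.8 293.0 [0.64945077 0.0763682  0.06058936]
empty_bin_mid out 0.6 [330.6, 177.8, 41.3, 44.6]
empty_bin_tab tip 0.93 322.5 156.6 [ 0.21474623 -0.3079274   0.06145947]
empty_bin_tab tip
[... 440 characters left out ...]
', 'cx', 'cy', 'world_from_camera'])
empty_bin_mid tip 0.93 329.1 144.3 [ 0.64231719 -0.00813023 -0.00064258]
empty_bin_mid tip 0.87 448.0 345.6 [ 0.24197835 -0.24487163  0.00600439]
empty_bin_mid out 0.73 [328.6, 144.5, 95.1, 57.0]
empty_bin_tab tip 0.86 496.7 371.2 [ 0.20055332 -0.31981397  0.05989757]
empty_bin_tab tip 0.68 288.9 135.0 [0.63934525 0.07184821 0.06072334]
empty_bin_tab out 0.97 [328.1, 144.5, 90.8, 51.4]
empty_bin_tab out 0.85 [451.2, 343.8, 99.8, 64.8]
empty_bin_tab out 0.43 [239.4, 233.2, 73.2, 38.5]
loaded_bin_mid tip 0.67 428.8 244.0 [ 0.43963098 -0.2102071   0.00344634]
loaded_bin_mid out 0.68 [429.0, 241.7, 91.7, 42.7]
short_bin_mid out 0.61 [239.7, 232.4, 74.0, 42.1]
```

Run:
```python
from h import *
c=np.load('top0.npz')
im=c['color'];save('topcrop',cv2.resize(im[100:400,190:520],(792,720))[:600]); 
save('topc2',cv2.resize(im[300:400,400:520],(720,600),interpolation=cv2.INTER_CUBIC))
save('topc1',cv2.resize(im[105:185,270:390],(780,520),interpolation=cv2.INTER_CUBIC))
save('topc3',cv2.resize(im[200:290,370:490],(720,540),interpolation=cv2.INTER_CUBIC))
```

```text
(no output)
```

View pics/top0.png

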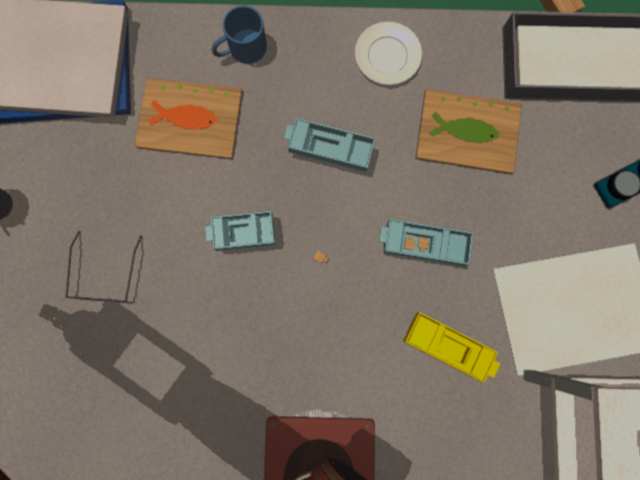

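View pics/topc1.png

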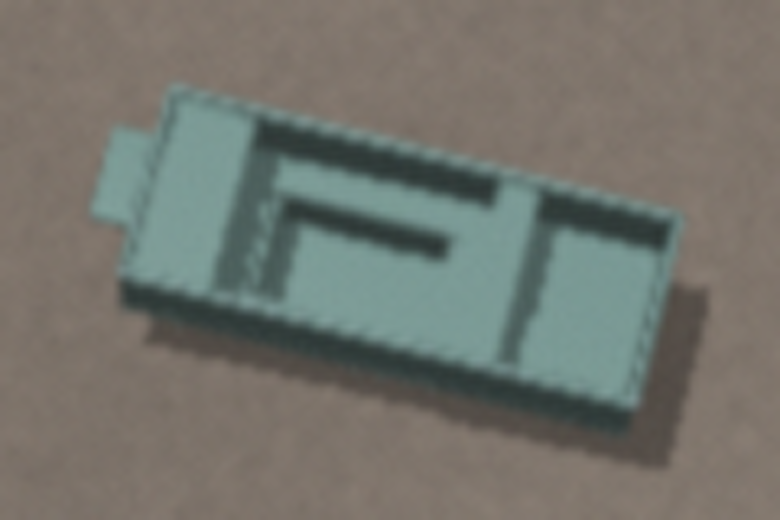

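View pics/topc2.png

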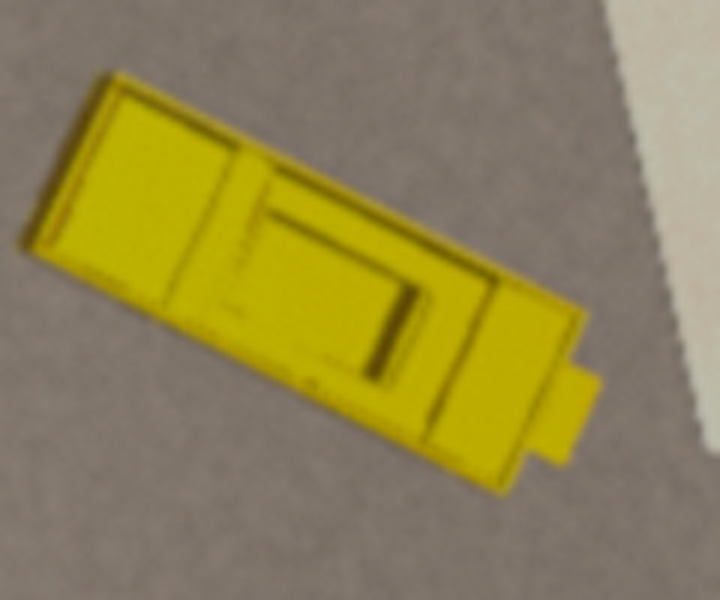

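View pics/topc3.png

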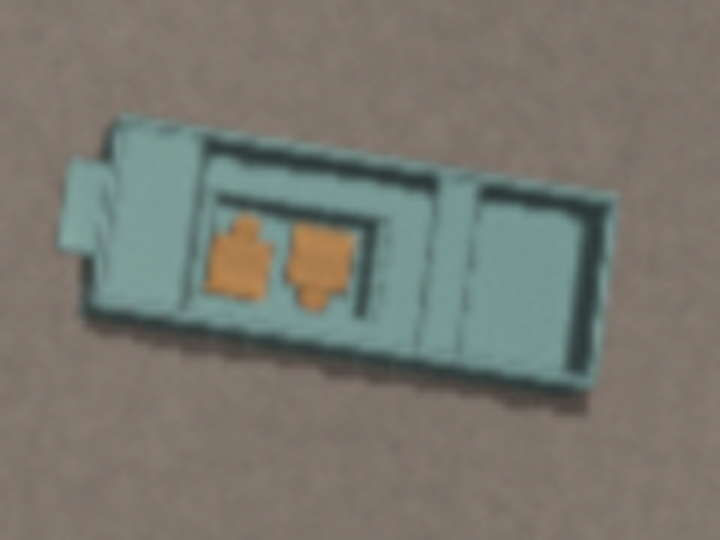

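View pics/scene0.png

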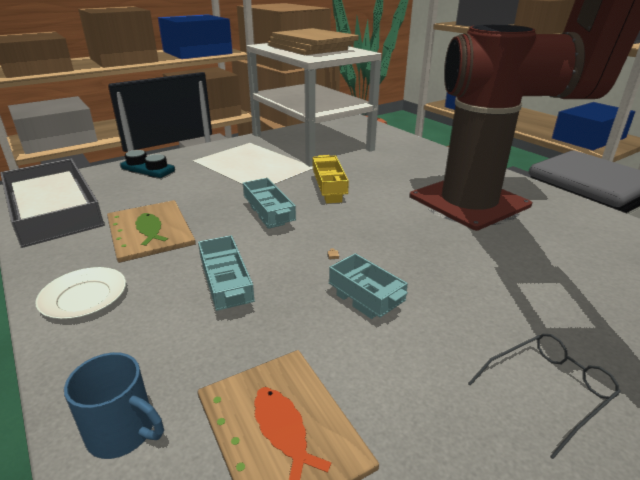

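The candidates in the top picture are:
- **Teal long bin, (329,144):** empty, tab to the left. It fits the description.
- **Teal long bin, (428,243):** holds the wooden pieces, so it's the target. Its tab is also to the left.
- **Teal short bin, (240,232):** the bystander.
- **Yellow bin, (450,346):** the look-alike, to be left alone.

The enlarged crops confirm this. Next I measure the poses.

```bash
cat >> h.py <<'E'
from scipy.optimize import minimize
def fitbin(P,yaw0,L=.160,tab=.013):
    # P: Nx2 world points of upper surface; raster fit by area overlap
    res=.0005;W=.25;n=int(W/res);c0=P.mean(0)
    m=np.zeros((n,n),np.uint8)
    ij=((P-c0+W/2)/res).astype(int);ok=((ij>=0)&(ij<n)).all(1);ij=ij[ok];m[ij[:,0],ij[:,1]]=1
    m=cv2.morphologyEx(m,cv2.MORPH_CLOSE,np.ones((9,9)))
    # fill interior
    cs,_=cv2.findContours(m,cv2.RETR_EXTERNAL,cv2.CHAIN_APPROX_NONE)
    m=np.zeros_like(m);cv2.drawContours(m,[max(cs,key=cv2.contourArea)],-1,1,-1)
    base=np.array([[-L/2,-.031],[L/2,-.031],[L/2,-.015],[L/2+tab,-.015],[L/2+tab,.015],[L/2,.015],[L/2,.031],[-L/2,.031]])
    def ras(q):
        R=np.array([[np.cos(q[2]),-np.sin(q[2])],[np.sin(q[2]),np.cos(q[2])]])
        pts=(base@R.T+q[:2]-c0+W/2)/res
        t=np.zeros_like(m);cv2.fillPoly(t,[np.round(pts[:,::-1]*16).astype(np.int32)],1,shift=4);return t
    f=lambda q:1-(ras(q)&m).sum()/(ras(q)|m).sum()
    best=None
    for y in yaw0:
        q0=np.r_[c0,y]
        r=minimize(f,q0,method='Nelder-Mead',options=dict(initial_simplex=[q0,q0+[.012,0,0],q0+[0,.012,0],q0+[0,0,.15]],maxiter=300))
        if best is None or r.fun<best.fun:best=r
    return best.x,1-best.fun
def yaws(P):
    w,V=np.linalg.eigh(np.cov(P.T));a=np.arctan2(V[1,1],V[0,1]);return [a,a+np.pi]
E
cat > m.py <<'E'
from h import *
c=np.load('top0.npz');D=c['depth']
U,V=np.meshgrid(np.arange(640),np.arange(480));X=world(c,U+.0,V+.0,D)
print('table z',np.median(X[200:300,290:350,2]),np.array(c['world_from_camera']).round(3).tolist())
for n,(u,v),L in(('empty',(329,144),.16),('loaded',(428,243),.16),('short',(240,232),.115),('yellow',(450,346),.16)):
    s=(abs(U-u)<65)&(abs(V-v)<45)&(D>0)
    k=s&(X[...,2]>.05)&(X[...,2]<.075)
    P=X[k][:,:2];q,i=fitbin(P,yaws(P),L)
    print(n,q.round(4),'iou',round(i,3),'zmax',np.percentile(X[k][:,2],95).round(4))
E
python3 m.py
python3 - <<'E'
from scipy.spatial.transform import Rotation as R
from workcell import sense
q=sense()['tool_rot'];print(R.from_quat([*q[1:],q[0]]).as_matrix().round(3))
E
```

```text
table z -0.0005510267836231764 [[0.022, 0.988, -0.15, 0.291], [-1.0, 0.022, -0.0, 0.019], [0.003, 0.15, 0.989, 1.082], [0.0, 0.0, 0.0, 1.0]]
empty [ 0.6268 -0.0106  1.3336] iou 0.735 zmax 0.0631
loaded [ 0.4375 -0.1978  1.4267] iou 0.969 zmax 0.063
short [0.452  0.1551 1.6983] iou 0.751 zmax 0.0629
yellow [ 0.2428 -0.2368  4.2602] iou 0.54 zmax 0.0629
[[ 0.447 -0.    -0.894]
 [ 0.894 -0.     0.447]
 [-0.    -1.     0.   ]]
```

```bash
python3 - <<'E'
s=open('h.py').read()
s=s.replace("m=np.zeros_like(m);cv2.drawContours(m,[max(cs,key=cv2.contourArea)],-1,1,-1)","cs=[k for k in cs if cv2.contourArea(k)>150]; m=np.zeros_like(m);cv2.fillConvexPoly(m,cv2.convexHull(np.concatenate(cs)),1)")
s=s.replace("[[-L/2,-.031],[L/2,-.031],[L/2,-.015],[L/2+tab,-.015],[L/2+tab,.015],[L/2,.015],","[[-L/2,-.031],[L/2,-.031],[L/2+tab,-.015],[L/2+tab,.015],")
open('h.py','w').write(s)
E
python3 m.py
```

```text
table z -0.0005510267836231764 [[0.022, 0.988, -0.15, 0.291], [-1.0, 0.022, -0.0, 0.019], [0.003, 0.15, 0.989, 1.082], [0.0, 0.0, 0.0, 1.0]]
empty [ 0.6269 -0.011   1.3372] iou 0.965 zmax 0.0631
loaded [ 0.4376 -0.1984  1.4298] iou 0.979 zmax 0.063
short [0.4521 0.1546 1.6983] iou 0.982 zmax 0.0629
yellow [ 0.2433 -0.237   4.2604] iou 0.988 zmax 0.0629
```

```bash
cat >> h.py <<'E'
from scipy.spatial.transform import Rotation as Ro
def pose():
    s=sense();q=s['tool_rot'];return np.array(s['eef_pos']),Ro.from_quat([*q[1:],q[0]]),s
def downR(yaw):
    x=np.array([np.cos(yaw),np.sin(yaw),0]);y=np.array([0,0,-1.]);return Ro.from_matrix(np.stack([x,y,np.cross(x,y)],1))
def delta(p,yawdeg):
    p0,R0,s=pose();return (R0.inv().apply(np.array(p)-p0)).round(4),np.degrees((R0.inv()*downR(np.radians(yawdeg))).as_rotvec()).round(2)
E
python3 -c "
from h import *
print(delta([.6269,-.011,.17],-13.4))"
```

```text
(array([-0.3544,  0.0613, -0.5656]), array([ 0.  , 76.83, -0.  ]))
```

Call:
send_rows([
  [[-0.354,0,-0.566],[0,76.8,0],1],
  [[-0.354,0,-0.566],[0,76.8,0],1],
  [[-0.354,0,-0.566],[0,76.8,0],1],
  [[-0.354,0,-0.566],[0,76.8,0],1],
  [[-0.354,0,-0.566],[0,76.8,0],1],
  [[-0.354,0,-0.566],[0,76.8,0],1],
  [[-0.354,0,-0.566],[0,76.8,0],1],
  [[-0.354,0,-0.566],[0,76.8,0],1],
  [[-0.354,0,-0.566],[0,76.8,0],1],
  [[-0.354,0,-0.566],[0,76.8,0],1],
  [[-0.354,0,-0.566],[0,76.8,0],1],
  [[-0.354,0,-0.566],[0,76.8,0],1],
  [[-0.354,0,-0.566],[0,76.8,0],1],
  [[-0.354,0,-0.566],[0,76.8,0],1],
  [[-0.354,0,-0.566],[0,76.8,0],1],
  [[-0.354,0,-0.566],[0,76.8,0],1],
  [[-0.354,0,-0.566],[0,76.8,0],1],
  [[-0.354,0,-0.566],[0,76.8,0],1],
  [[-0.354,0.03,-0.566],[0,76.8,0],1],
  [[-0.354,0.03,-0.566],[0,76.8,0],1],
])

```text
clock: 2.57
eef_pos: [0.6245, -0.0096, 0.1965]
tool_rot: [0.703, -0.702, 0.085, -0.08]
ft_force: [-1.4, 0.1, -1.9]
grip_width: 0.999
```

```bash
cat > w.py <<'E'
from h import *
import sys
p,R,s=pose();c=camera('wrist');save(sys.argv[1],c['color'])
T=np.eye(4);T[:3,:3]=R.as_matrix();T[:3,3]=p;T=T@c['mount']
U,V=np.meshgrid(np.arange(640),np.arange(480));D=c['depth'];X=world(c,U,V,D,T)
print(s['clock'],p.round(4),np.degrees(s['joint_positions']).round(1),T[:3,3].round(3))
zlo,zhi=float(sys.argv[2]),float(sys.argv[3])
cx,cy=float(sys.argv[4]),float(sys.argv[5])
k=(D>0)&(X[...,2]>zlo)&(X[...,2]<zhi)&(np.hypot(X[...,0]-cx,X[...,1]-cy)<.105)
P=X[k][:,:2];print(len(P))
try:
    q,i=fitbin(P,yaws(P));print(q.round(4),np.degrees(q[2]).round(1),i.round(3),np.median(X[k][:,2]))
except Exception as e: print(e)
E
python3 w.py w1 .05 .075 .627 -.011
```

```text
2.5667 [ 0.6245 -0.0096  0.1965] [-8.1 14.3 89.2  0.  76.8  5.2] [0.639 0.055 0.338]
8509
[ 0.6248 -0.0103  1.3373] 76.6 0.989 0.058672937861448726
```

View pics/w1.png

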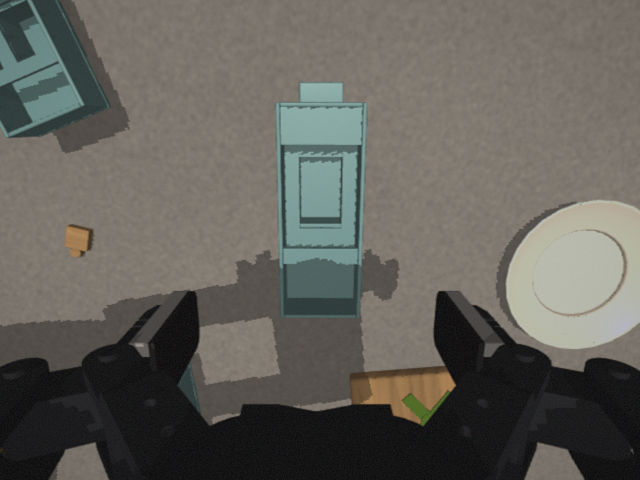

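The wrist view shows the empty teal bin centred at column 321, tab at (321,92), between and parallel to the jaws. The half turn about this grip would pass the last joint's range (about 164° against 153.6°). I'll turn the bin a quarter in place, regrip with the jaws flipped, then finish the turn.

```bash
python3 -c "
from h import *
print(delta([.625,-.0104,.020],-13.4))"
```

```text
(array([ 0.0018,  0.1781, -0.0009]), array([ 0.02,  0.08, -0.4 ]))
```

Call:
send_rows([
  [[0.002,0.035,-0.001],[0,0,0],1],
  [[0.002,0.07,-0.001],[0,0,0],1],
  [[0.002,0.1,-0.001],[0,0,0],1],
  [[0.002,0.13,-0.001],[0,0,0],1],
  [[0.002,0.15,-0.001],[0,0,0],1],
  [[0.002,0.165,-0.001],[0,0,0],1],
  [[0.002,0.176,-0.001],[0,0,0],1],
  [[0.002,0.176,-0.001],[0,0,0],1],
  [[0.002,0.176,-0.001],[0,0,0],1],
])

```text
clock: 3.37
eef_pos: [0.6293, -0.0116, 0.026]
tool_rot: [0.702, -0.702, 0.082, -0.082]
ft_force: [-0.2, -0.2, -0.2]
grip_width: 1.004
```

```bash
python3 w.py w2 .05 .075 .627 -.011
```

```text
3.3667 [ 0.6293 -0.0116  0.026 ] [-8.2 25.7 94.7  0.  59.6  5.1] [0.643 0.054 0.168]
48425
[0.6361 0.0385 1.326 ] 76.0 0.578 0.058667994835548964
```

View pics/w2.png

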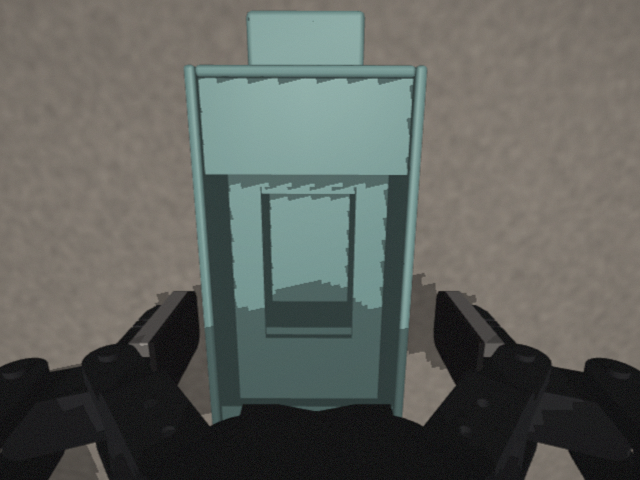

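Call:
send_rows([
  [[-0.002,0.002,0],[0,0,0],1],
  [[-0.002,0.002,0],[0,0,0],1],
  [[-0.002,0.002,0],[0,0,0],0.3],
  [[-0.002,0.002,0],[0,0,0],0.3],
  [[-0.002,0.002,0],[0,0,0],0.3],
  [[-0.002,0.002,0],[0,0,0],0.3],
  [[-0.002,0.002,0],[0,0,0],0.3],
  [[-0.002,0.002,0],[0,0,0],0.3],
  [[-0.002,0.002,0],[0,0,0],0.3],
  [[-0.002,0.002,0],[0,0,0],0.3],
  [[-0.002,0.002,0],[0,0,0],0.3],
  [[-0.002,0.002,0],[0,0,0],0.3],
])

```text
clock: 4.42
eef_pos: [0.6279, -0.0119, 0.0242]
tool_rot: [-0.702, 0.702, -0.082, 0.083]
ft_force: [-0.9, -0.6, 6.4]
grip_width: 0.715
```

Call:
send_rows([
  [[0,-0.01,0],[0,0,0],0.3],
  [[0,-0.025,0],[0,0,0],0.3],
  [[0,-0.04,0],[0,0,0],0.3],
  [[0,-0.04,0],[0,0,0],0.3],
  [[0,-0.04,0],[0,0,0],0.3],
])

```text
clock: 4.83
eef_pos: [0.6278, -0.0119, 0.064]
tool_rot: [-0.702, 0.702, -0.082, 0.083]
ft_force: [-0.4, -0.5, -2.7]
grip_width: 0.716
```

Run:
```python
from h import *
p,R,s=pose();print(p,s['ft_force'])
c=camera('wrist');save('w3',c['color']);c=camera('scene');save('s3',cv2.resize(c['color'][150:400,150:450],(720,600)))
```

```text
[ 0.62778039 -0.01191526  0.06402775] [-0.36614149 -0.53984794 -2.74922324]
```

View pics/s3.png

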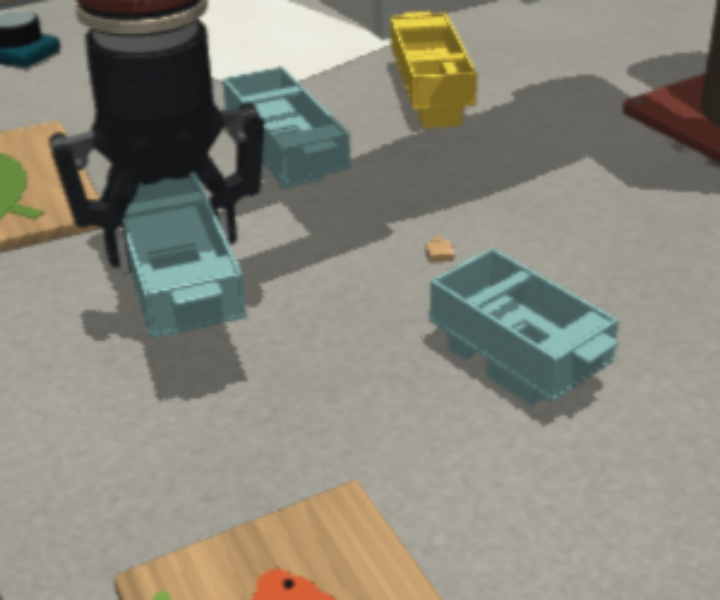

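The crop shows the bin lifted level in the jaws, tab towards the viewer at (195,298). Now I turn it a quarter at this spot.

Call:
send_rows([
  [[0,0,0],[0,90,0],0.3],
  [[0,0,0],[0,90,0],0.3],
  [[0,0,0],[0,90,0],0.3],
  [[0,0,0],[0,90,0],0.3],
  [[0,0,0],[0,90,0],0.3],
  [[0,0,0],[0,90,0],0.3],
  [[0,0,0],[0,90,0],0.3],
  [[0,0,0],[0,90,0],0.3],
  [[0,0,0],[0,90,0],0.3],
  [[0,0,0],[0,90,0],0.3],
  [[0,0,0],[0,90,0],0.3],
  [[0,0,0],[0,90,0],0.3],
  [[0,0,0],[0,90,0],0.3],
  [[0,0,0],[0,90,0],0.3],
  [[0,0,0],[0,90,0],0.3],
  [[0,0.015,0],[0,90,0],0.3],
  [[0,0.03,0],[0,90,0],0.3],
  [[0,0.036,0],[0,90,0],0.3],
  [[0,0.038,0],[0,90,0],0.3],
  [[0,0.038,0],[0,90,0],0.3],
])

```text
clock: 6.6
eef_pos: [0.6268, -0.0117, 0.0248]
tool_rot: [0.438, -0.439, 0.555, -0.554]
ft_force: [0.6, 0.3, -2.3]
grip_width: 0.716
```

Call:
send_rows([
  [[0,0.002,0],[0,0,0],0.3],
  [[0,0.002,0],[0,0,0],0.3],
  [[0,0.002,0],[0,0,0],1],
  [[0,0.002,0],[0,0,0],1],
  [[0,0.002,0],[0,0,0],1],
  [[0,0.002,0],[0,0,0],1],
  [[0,0.002,0],[0,0,0],1],
  [[0,0.002,0],[0,0,0],1],
  [[0,-0.03,0],[0,0,0],1],
  [[0,-0.07,0],[0,0,0],1],
  [[0,-0.11,0],[0,0,0],1],
  [[0,-0.15,0],[0,0,0],1],
  [[0,-0.15,0],[0,0,0],1],
])

```text
clock: 7.68
eef_pos: [0.6326, -0.0125, 0.186]
tool_rot: [-0.442, 0.435, -0.551, 0.559]
ft_force: [1.7, 0.9, 1.3]
grip_width: 0.997
```

```bash
python3 -c "
from h import *
print(delta([.627,-.0118,.17],76.6),pose()[2]['joint_positions'])"
```

```text
(array([ 0.0006,  0.0159, -0.0059]), array([-1.3000e-01, -1.7996e+02,  1.4100e+00])) [-1.44340670e-01  2.60029689e-01  1.56600489e+00  3.78847846e-06
  1.29979387e+00  1.65973671e+00]
```

Call:
send_rows([
  [[0,0,0],[0,-120,0],1],
  [[0,0,0],[0,-120,0],1],
  [[0,0,0],[0,-120,0],1],
  [[0,0,0],[0,-120,0],1],
  [[0,0,0],[0,-120,0],1],
  [[0,0,0],[0,-120,0],1],
  [[0,0,0],[0,-120,0],1],
  [[0,0,0],[0,-120,0],1],
  [[0,0,0],[0,-120,0],1],
  [[0,0,0],[0,-120,0],1],
  [[0,0,0],[0,-120,0],1],
  [[0,0,0],[0,-120,0],1],
  [[0,0,0],[0,-120,0],1],
  [[0,0,0],[0,-120,0],1],
  [[0,0,0],[0,-120,0],1],
  [[0,0,0],[0,-120,0],1],
  [[0,0,0],[0,-120,0],1],
  [[0,0,0],[0,-120,0],1],
])

```text
clock: 9.18
eef_pos: [0.6272, -0.0118, 0.175]
tool_rot: [0.7, -0.7, -0.103, 0.103]
ft_force: [-0.1, -0.0, 0.8]
grip_width: 1.0
```

```bash
python3 -c "
from h import *
print(delta([.627,-.0118,.18],76.6),pose()[2]['joint_positions'])"
```

```text
(array([-0.0001, -0.005 ,  0.0001]), array([-1.000e-02, -5.979e+01, -1.000e-02])) [-1.44496736e-01  2.69013713e-01  1.57640887e+00 -2.81404558e-05
  1.29629188e+00 -4.37929657e-01]
```

Call:
send_rows([
  [[0,0,0],[0,-60,0],1],
  [[0,0,0],[0,-60,0],1],
  [[0,0,0],[0,-60,0],1],
  [[0,0,0],[0,-60,0],1],
  [[0,0,0],[0,-60,0],1],
  [[0,0,0],[0,-60,0],1],
  [[0,0,0],[0,-60,0],1],
  [[0,0,0],[0,-60,0],1],
  [[0,0,0],[0,-60,0],1],
  [[0,0,0],[0,-60,0],1],
  [[0,0,0],[0,-60,0],1],
  [[0,0,0],[0,-60,0],1],
])

```text
clock: 10.18
eef_pos: [0.6272, -0.0118, 0.1752]
tool_rot: [0.556, -0.555, -0.438, 0.438]
ft_force: [0.9, -0.8, -0.5]
grip_width: 0.998
```

```bash
python3 w.py w4 .05 .075 .627 -.011;python3 -c "
from h import *
print(delta([.627,-.0118,.022],76.6))"
```

```text
10.1833 [ 0.6272 -0.0118  0.1752] [ -8.3  15.4  90.3  -0.   74.3 -84.7] [0.561 0.004 0.317]
8211
[ 0.6276 -0.0122  6.0503] 346.7 0.989 0.05867808796105678
(array([-0.    ,  0.1532,  0.0002]), array([-0.  , -0.11,  0.  ]))
```

View pics/w4.png

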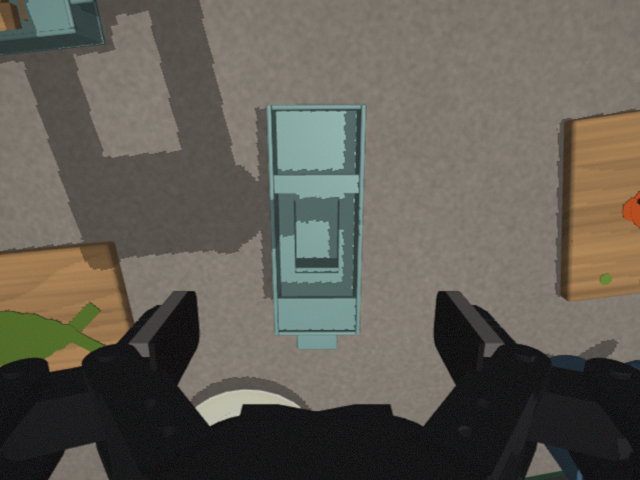

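The bin stands upright with its tab now at (317,341) and lies parallel to the flipped jaws. The fit gives its centre within 1 mm of the TCP. I descend and regrip.

Call:
send_rows([
  [[0,0.035,0],[0,0,0],1],
  [[0,0.07,0],[0,0,0],1],
  [[0,0.1,0],[0,0,0],1],
  [[0,0.125,0],[0,0,0],1],
  [[0,0.145,0],[0,0,0],1],
  [[0,0.151,0],[0,0,0],1],
  [[0,0.151,0],[0,0,0],1],
  [[0,0.151,0],[0,0,0],1],
  [[0,0.151,0],[0,0,0],0.3],
  [[0,0.151,0],[0,0,0],0.3],
  [[0,0.151,0],[0,0,0],0.3],
  [[0,0.151,0],[0,0,0],0.3],
  [[0,0.151,0],[0,0,0],0.3],
  [[0,0.151,0],[0,0,0],0.3],
  [[0,0.151,0],[0,0,0],0.3],
  [[0,0.151,0],[0,0,0],0.3],
  [[0,0.151,0],[0,0,0],0.3],
  [[0,0.151,0],[0,0,0],0.3],
])

```text
clock: 11.73
eef_pos: [0.6291, -0.0121, 0.0268]
tool_rot: [-0.554, 0.556, 0.439, -0.437]
ft_force: [-0.7, 0.1, 6.4]
grip_width: 0.718
```

```bash
python3 -c "
from h import *
print(pose()[0],delta([.627,-.0118,.18],-8.1))"
```

```text
[ 0.62906054 -0.01211728  0.02675911] (array([-1.000e-04, -1.532e-01,  1.500e-03]), array([ 0.18, 84.72,  0.18]))
```

Call:
send_rows([
  [[0,-0.02,0],[0,0,0],0.3],
  [[0,-0.06,0],[0,0,0],0.3],
  [[0,-0.1,0],[0,0,0],0.3],
  [[0,-0.15,0],[0,84.7,0],0.3],
  [[0,-0.15,0],[0,84.7,0],0.3],
  [[0,-0.15,0],[0,84.7,0],0.3],
  [[0,-0.15,0],[0,84.7,0],0.3],
  [[0,-0.15,0],[0,84.7,0],0.3],
  [[0,-0.15,0],[0,84.7,0],0.3],
  [[0,-0.15,0],[0,84.7,0],0.3],
  [[0,-0.15,0],[0,84.7,0],0.3],
  [[0,-0.15,0],[0,84.7,0],0.3],
  [[0,-0.15,0],[0,84.7,0],0.3],
  [[0,-0.15,0],[0,84.7,0],0.3],
  [[0,-0.15,0],[0,84.7,0],0.3],
  [[0,-0.15,0],[0,84.7,0],0.3],
  [[0,-0.15,0],[0,84.7,0],0.3],
  [[0,-0.15,0],[0,84.7,0],0.3],
])

```text
clock: 13.23
eef_pos: [0.6271, -0.0118, 0.1743]
tool_rot: [0.705, -0.705, 0.049, -0.049]
ft_force: [-0.5, 0.1, -2.1]
grip_width: 0.716
```

```bash
python3 -c "
from h import *
c=camera('top');D=c['depth'];save('top5',c['color'])
U,V=np.meshgrid(np.arange(640),np.arange(480));X=world(c,U,V,D)
k=(D>0)&(abs(U-428)<60)&(abs(V-243)<35)&(X[...,2]>.05)&(X[...,2]<.075)
P=X[k][:,:2];q,i=fitbin(P,yaws(P));print(q,np.degrees(q[2]),i)
print(pose()[0],pose()[2]['grip_width'],delta([q[0],q[1],.18],np.degrees(q[2])-90))
"
```

```text
[ 0.43708625 -0.19869356  1.42873819] 81.86066853136944 0.9858487277797142
[ 0.62710681 -0.01178641  0.17430168] 0.7144519099958162 (array([-0.1624, -0.0057, -0.2113]), array([ 0.  ,  0.21, -0.  ]))
```

View pics/top5.png

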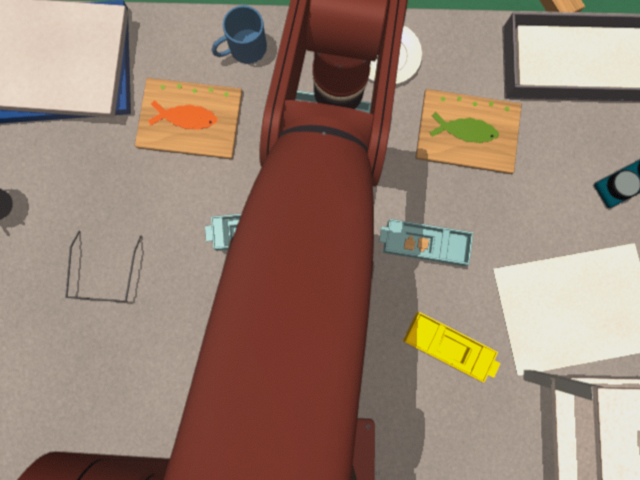

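The loaded bin at (428,243) is unmoved, with the tab still on the left at (385,234). Now I carry the empty bin over it, staying high.

Call:
send_rows([
  [[-0.03,0,-0.038],[0,0,0],0.3],
  [[-0.055,0,-0.07],[0,0,0],0.3],
  [[-0.08,0,-0.104],[0,0,0],0.3],
  [[-0.105,0,-0.137],[0,0,0],0.3],
  [[-0.13,0,-0.17],[0,0,0],0.3],
  [[-0.15,0,-0.195],[0,0,0],0.3],
  [[-0.162,0,-0.211],[0,0.2,0],0.3],
  [[-0.162,0,-0.211],[0,0.2,0],0.3],
  [[-0.162,0,-0.211],[0,0.2,0],0.3],
  [[-0.162,0,-0.211],[0,0.2,0],0.3],
  [[-0.162,0,-0.211],[0,0.2,0],0.3],
  [[-0.162,0,-0.211],[0,0.2,0],0.3],
])

```text
clock: 14.28
eef_pos: [0.4379, -0.1972, 0.1743]
tool_rot: [0.705, -0.705, 0.05, -0.05]
ft_force: [0.3, 0.2, -2.5]
grip_width: 0.719
```

```bash
cat > v.py <<'E'
from h import *
import sys
p,R,s=pose();c=camera('wrist');save('w'+sys.argv[1],c['color'])
T=np.eye(4);T[:3,:3]=R.as_matrix();T[:3,3]=p;T=T@c['mount']
U,V=np.meshgrid(np.arange(640),np.arange(480));D=c['depth'];X=world(c,U,V,D,T)
print(s['clock'],p.round(4),s['grip_width'],np.degrees(s['joint_positions']).round(1),s['ft_force'].round(1))
hs=c['color'];sat=hs[...,1].astype(int)-hs[...,0]>15
k=(D>0)&sat
h,e=np.histogram(X[k][:,2],bins=np.arange(0,.3,.005));print([(round(a,3),n) for a,n in zip(e,h) if n>100])
np.save('X.npy',X);np.save('k.npy',k)
c=camera('scene');save('s'+sys.argv[1],cv2.resize(c['color'][130:330,180:420],(720,600)))
E
python3 v.py 6
```

```text
14.2833 [ 0.4379 -0.1972  0.1743] 0.7189520044104963 [-33.7  -4.7 112.    0.   72.7 -25.5] [ 0.3  0.2 -2.5]
[(np.float64(0.01), np.int64(5032)), (np.float64(0.015), np.int64(681)), (np.float64(0.145), np.int64(4283)), (np.float64(0.15), np.int64(2024)), (np.float64(0.155), np.int64(162)), (np.float64(0.16), np.int64(161)), (np.float64(0.165), np.int64(166)), (np.float64(0.17), np.int64(901)), (np.float64(0.175), np.int64(30840)), (np.float64(0.18), np.int64(506)), (np.float64(0.185), np.int64(434)), (np.float64(0.19), np.int64(517)), (np.float64(0.195), np.int64(552)), (np.float64(0.2), np.int64(1404)), (np.float64(0.205), np.int64(16103)), (np.float64(0.21), np.int64(248))]
```

View pics/w6.png

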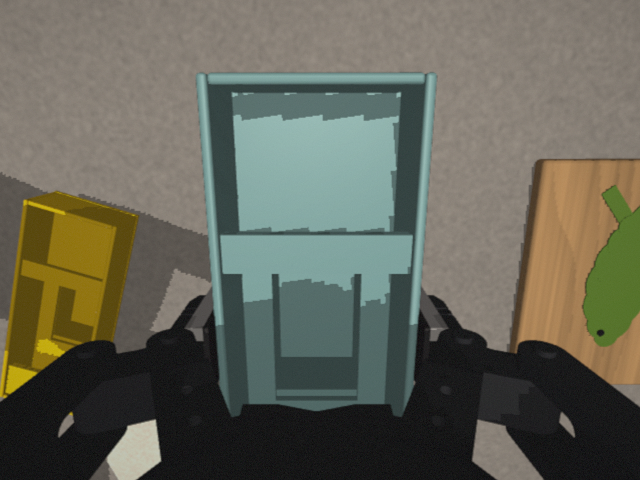

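View pics/s6.png

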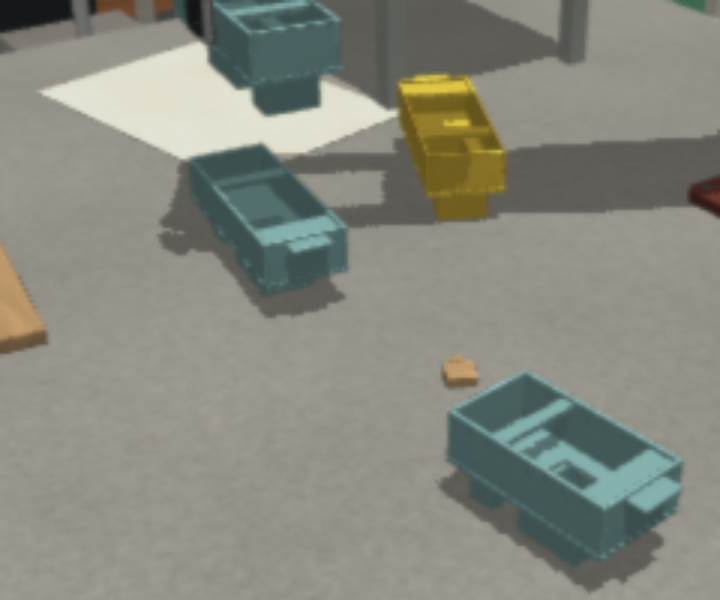

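Run:
```python
from h import *
X=np.load('X.npy');k=np.load('k.npy')
m=k&(X[...,2]>.203)&(X[...,2]<.213);P=X[m]
print(np.percentile(P[:,2],[5,50,95]))
p=pose()[0]
a=np.radians(81.9);ex=np.array([np.cos(a),np.sin(a)]);ey=np.array([-ex[1],ex[0]])
Q=P[:,:2]-p[:2];l=Q@ex;w=Q@ey
print('far end',np.percentile(l,[99,99.8,100]),'sides',np.percentile(w,[0,.3,1,99,99.7,100]))
# yaw from far edge and sides
far=l>l.max()-.006
print('far slope deg',np.degrees(np.polyfit(w[far],l[far],1)[0]))
for s,n in((w>w.max()-.004,'L'),(w<w.min()+.004,'R')):
    print(n,np.degrees(np.polyfit(l[s],w[s],1)[0]), l[s].min())
print('rim z vs l',np.polyfit(l,P[:,2],1))
print(delta([.4371,-.1987,.092],-8.1))
```

```text
[0.20492139 0.20764989 0.20958471]
far end [0.07883811 0.07897094 0.07912369] sides [-0.02977011 -0.02924945 -0.02904967  0.03201159  0.03227656  0.03376587]
far slope deg 0.011796873402349738
L 0.0722033101391145 -0.023126249144532075
R -0.10393686869992408 -0.024793791189906565
rim z vs l [0.02513835 0.20633101]
(array([-0.0004,  0.0822, -0.0015]), array([-0.01, -0.07, -0.01]))
```

The held bin's plain end is above the loaded bin's tab end, so the tabs are opposite, and the offset is under 1.5 mm. I lower it to just above contact.

Call:
send_rows([
  [[0,0.02,-0.001],[0,0,0],0.3],
  [[0,0.04,-0.001],[0,0,0],0.3],
  [[0,0.055,-0.001],[0,0,0],0.3],
  [[0,0.067,-0.001],[0,0,0],0.3],
  [[0,0.075,-0.001],[0,0,0],0.3],
  [[0,0.08,-0.001],[0,0,0],0.3],
  [[0,0.08,-0.001],[0,0,0],0.3],
  [[0,0.08,-0.001],[0,0,0],0.3],
])

```text
clock: 15.05
eef_pos: [0.4374, -0.199, 0.0946]
tool_rot: [-0.705, 0.705, -0.051, 0.051]
ft_force: [-0.4, -0.1, -1.4]
grip_width: 0.713
```

```bash
python3 v.py 7
```

```text
15.05 [ 0.4374 -0.199   0.0946] 0.7128856266851417 [-33.9   1.2 115.6  -0.   63.1 -25.6] [-0.4 -0.1 -1.4]
[(np.float64(0.055), np.int64(1146)), (np.float64(0.06), np.int64(111)), (np.float64(0.065), np.int64(2815)), (np.float64(0.07), np.int64(3437)), (np.float64(0.075), np.int64(133)), (np.float64(0.08), np.int64(117)), (np.float64(0.085), np.int64(139)), (np.float64(0.09), np.int64(759)), (np.float64(0.095), np.int64(30831)), (np.float64(0.1), np.int64(439)), (np.float64(0.105), np.int64(335)), (np.float64(0.11), np.int64(369)), (np.float64(0.115), np.int64(436)), (np.float64(0.12), np.int64(870)), (np.float64(0.125), np.int64(16064)), (np.float64(0.13), np.int64(681))]
```

View pics/s7.png

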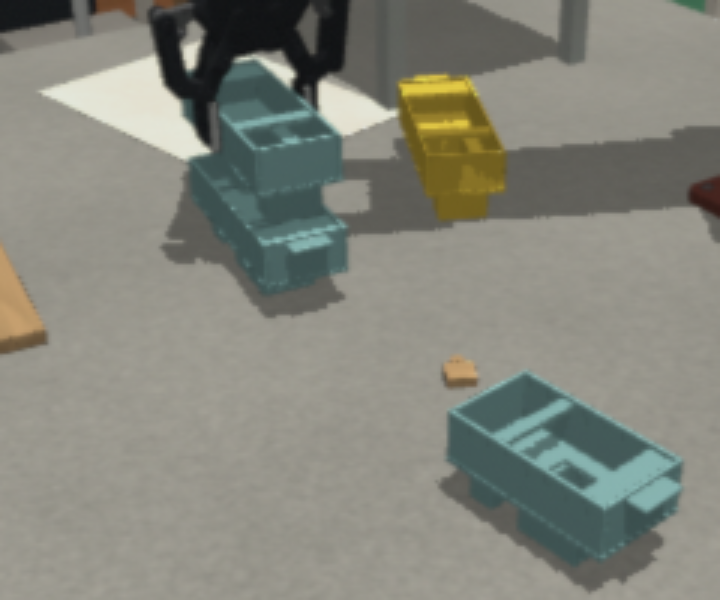

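The bin hangs just above the mouth, plain end over the loaded bin's tab (310,245). I ease it down to contact.

Call:
send_rows([
  [[0,0.002,0],[0,0,0],0.3],
  [[0,0.004,0],[0,0,0],0.3],
  [[0,0.005,0],[0,0,0],0.3],
  [[0,0.006,0],[0,0,0],0.3],
  [[0,0.006,0],[0,0,0],0.3],
  [[0,0.006,0],[0,0,0],0.3],
])

```text
clock: 15.65
eef_pos: [0.437, -0.1989, 0.0882]
tool_rot: [0.705, -0.705, 0.051, -0.051]
ft_force: [-0.3, 0.0, -1.7]
grip_width: 0.721
```

```bash
python3 v.py 8
```

```text
15.65 [ 0.437  -0.1989  0.0882] 0.7207913404942237 [-33.9   1.8 115.9   0.   62.4 -25.6] [-0.3  0.  -1.7]
[(np.float64(0.055), np.int64(1316)), (np.float64(0.06), np.int64(6203)), (np.float64(0.065), np.int64(232)), (np.float64(0.07), np.int64(116)), (np.float64(0.075), np.int64(130)), (np.float64(0.08), np.int64(123)), (np.float64(0.085), np.int64(3715)), (np.float64(0.09), np.int64(27992)), (np.float64(0.095), np.int64(387)), (np.float64(0.1), np.int64(333)), (np.float64(0.105), np.int64(382)), (np.float64(0.11), np.int64(440)), (np.float64(0.115), np.int64(5562)), (np.float64(0.12), np.int64(11958))]
```

View pics/w8.png

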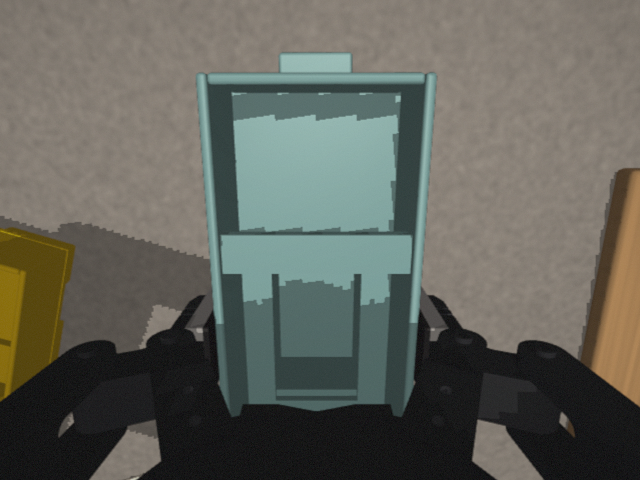

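The loaded bin's tab at (316,63) is centred under the plain end of the held bin. There's no contact yet, so I go a little further.

Call:
send_rows([
  [[0,0.001,0],[0,0,0],0.3],
  [[0,0.002,0],[0,0,0],0.3],
  [[0,0.002,0],[0,0,0],0.3],
  [[0,0.002,0],[0,0,0],0.3],
])

```text
clock: 16.08
eef_pos: [0.437, -0.1989, 0.0862]
tool_rot: [0.705, -0.705, 0.051, -0.051]
ft_force: [-0.6, -0.2, -2.7]
grip_width: 0.72
```

Call:
send_rows([
  [[0,0.001,0],[0,0,0],0.3],
  [[0,0.002,0],[0,0,0],0.3],
  [[0,0.002,0],[0,0,0],0.3],
  [[0,0.002,0],[0,0,0],0.3],
])

```text
clock: 16.42
eef_pos: [0.4373, -0.199, 0.0857]
tool_rot: [-0.705, 0.705, -0.051, 0.051]
ft_force: [-4.3, 3.4, 10.0]
grip_width: 0.72
```

Contact came at TCP z 0.0857, where resting on the ledges should be (0.0858 expected), with 10 N upward. I release and rise.

Call:
send_rows([
  [[0,-0.0015,0],[0,0,0],0.3],
  [[0,-0.0015,0],[0,0,0],0.8],
  [[0,-0.0015,0],[0,0,0],1],
  [[0,-0.0015,0],[0,0,0],1],
  [[0,-0.0015,0],[0,0,0],1],
  [[0,-0.0015,0],[0,0,0],1],
  [[0,-0.0015,0],[0,0,0],1],
  [[0,-0.02,0],[0,0,0],1],
  [[0,-0.05,0],[0,0,0],1],
  [[0,-0.09,0],[0,0,0],1],
  [[0,-0.13,0],[0,0,0],1],
  [[0,-0.16,0],[0,0,0],1],
  [[0,-0.16,0],[0,0,0],1],
  [[0,-0.16,0],[0,0,0],1],
])

```text
clock: 17.58
eef_pos: [0.4383, -0.1998, 0.2467]
tool_rot: [-0.704, 0.706, -0.049, 0.053]
ft_force: [-0.5, -0.1, -1.2]
grip_width: 1.0
```

```bash
python3 v.py 9
python3 - <<'E'
from h import *
X=np.load('X.npy');k=np.load('k.npy')
m=k&(X[...,2]>.112)&(X[...,2]<.128)
P=X[m];q,i=fitbin(P[:,:2],yaws(P[:,:2]));print('upper',q,np.degrees(q[2])%360,i,len(P))
A=np.c_[P[:,:2]-q[:2],np.ones(len(P))]
rim=P[:,2]>.1195
print('plane',np.linalg.lstsq(A[rim],P[rim,2],rcond=None)[0])
E
```

```text
17.5833 [ 0.4383 -0.1998  0.2467] 1.00029523855998 [-33.9  -8.3 107.3  -0.   80.7 -25.6] [-0.5 -0.1 -1.2]
[(np.float64(0.01), np.int64(4059)), (np.float64(0.015), np.int64(755)), (np.float64(0.055), np.int64(611)), (np.float64(0.06), np.int64(2277)), (np.float64(0.08), np.int64(189)), (np.float64(0.085), np.int64(8641)), (np.float64(0.09), np.int64(164)), (np.float64(0.095), np.int64(105)), (np.float64(0.115), np.int64(5492)), (np.float64(0.12), np.int64(1191))]
upper [ 0.4352692  -0.20004133  4.56614384] 261.6207707242276 0.9837442491447446 6729
plane [ 5.62131071e-05 -9.94140354e-05  1.20304038e-01]
```

View pics/w9.png

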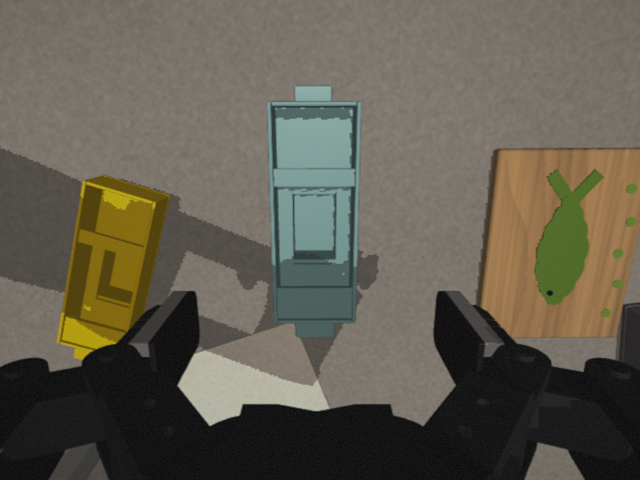

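View pics/s9.png

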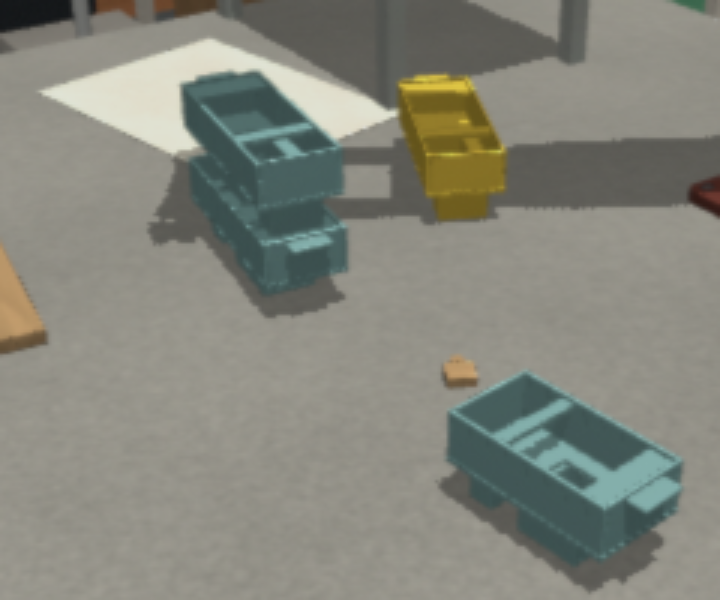

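The bins are stacked with tabs opposite: the lower tab is at (313,93) and the upper at (315,329) in the wrist view. The rim sits at about z 0.120 and level, and the arm is clear.

```bash
python3 -c "
from h import *
print(workorder.job_done())"
```

```text
the job is handed in; nothing more can be done
None
```

The empty teal bin now rests on the loaded bin's ledges with its tab at the opposite end. I let go, raised the arm clear and handed the job in at about 18 s. A half turn in one grip would have passed the last joint's range. So I turned the bin a quarter, set it down where it stood, regripped with the jaws reversed, and finished the turn on the way over.

What the last checks showed:
- **Position:** the centres are about 2 mm apart horizontally, comparing the upper bin from the wrist camera with the loaded bin from the top camera before placing. Each camera is good to about 2 mm.
- **Alignment:** the long axes are parallel within 0.3°.
- **Height and level:** the upper rim is at z ≈ 0.120 m, close to the 0.121 m expected for resting on the ledges, so it did not sink in. It measured level.
- **Contact:** the force on touching down was about 10 N, at the expected height.
- **Other bins:** the loaded and short bins show no movement in the scene picture. I did not measure them again after letting go.
- **Failed check:** one wrist-camera fit, taken close up before the first grip, was unusable (overlap 0.58) because the bin was partly hidden. I used the earlier, good fit instead. No other check failed or disagreed.

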